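UV-C treat a batch of grain tubs on the start-bar deck

ROBOT

A 7-joint arm with a two-finger parallel gripper is mounted at the origin on the work surface. World frame = base frame: x ahead of the robot, y to its left, z up, the work surface at z = 0. Lengths are in mm, angles in rad, forces in N, time in s.
With the tool pointing down it reaches from about 425 to 800 mm from the base axis. Payload 8.3 kg.
Tool frame: the origin (TCP) lies at the centre of the arm's flange, where the gripper is bolted on; the fingertips stand 173 mm ahead of it and the grasp point (between the pads) lies robot.grip_point_offset ahead of it (robot.grip_point_offset is the distance from the TCP to the grasp point, in mm); z points along the fingers, y is the direction in which the jaws open and shut (so a half turn about z gives the same grasp; the last joint's range is limited). The gripper opens to 85 mm and grips with 20 to 120 N. Pads are 22 mm wide; open, the fingers measure 114 mm over their backs; the gripper's body (76 mm by 85 mm) begins 54 mm behind the grasp point. The pads swing forward as they close: fully open they stand 13 mm farther back than shut.
Start: joints at [1.129, 0.383, 0.016, 1.37, -0.006, 1.388, -0.046], TCP at [231.158, -580.674, 404.679] pointing down, gripper open.
Joint ranges: [-2.95, 2.95], [-0.25, 2.06], [-1.52, 1.56], [0.18, 2.33], [-1.44, 4.58], [0.02, 2.06], [-3.01, 3.01]. Speed limits (rad/s): [2.39, 2.39, 3.01, 3.01, 3.14, 3.14, 3.14].

INTERFACE

Orientations are given as [roll, pitch, yaw] about the fixed x, y, z axes, in that order (R = Rz(yaw) Ry(pitch) Rx(roll)).
In Python, from cell import robot, vision, finder gives the robot as it stands. The module is installed in compiled form; this text tells all that it offers.
- The arm moves only by the shell command python3 -m inch 'ROWS' [FORCE]. ROWS is JSON, a list of rows, each a list of 3 entries, a list of its own where there are three numbers: the shift along the tool's x, y, z as a fraction of full scale, then the turn, a rotation vector about the tool's x, y, z as a fraction of full scale, then the gripper's target within -1 to 1 (fully open at 1, half-way at 0, shut at -1). In form: [[[x, y, z], [wx, wy, wz], hand], ...]. A call has 1 to 5 rows; each row is the pose to reach, as a shift and turn from the pose measured when the call began, along the tool's axes at that moment; what a row does not reach only later rows make up. Full scale, the value 1, is 100 mm for a shift and 2 rad for a turn. A row lasts 1/8 s, in which the tool goes at most 62.5 mm and 10.7 degrees, less where a joint would pass 70% of its speed; a pose out of reach is approached as far as the arm can. A call with a number of a shift or a turn outside -1 to 1 is refused whole. A call with a gripper value outside its range is refused whole. The fingers move at their own pace and stop on an object; FORCE is the grip in N (left out, the last holds). Time passes only in rows, so rows that repeat a pose let the fingers close. It gives the time, the measured TCP pose, the force and the opening at its end, in the units of the state.
- robot.get_state(): the state, without advancing time (a new reading comes with each control period).
- vision.capture(name): name is "scene" or "top" or "wrist"; returns a dict with "image" (420x560x3 uint8, red, green, blue), "depth" (420x560 float32, mm along the optical axis (not along the pixel's ray), 0 where there is no reading), "intrinsics" (3x3 intrinsics, pixels), "dist" ([k1, k2, p1, p2, k3] as OpenCV has them; the pictures are not rectified), "T" (4x4, takes a point from camera to world coordinates). Camera axes: x right, y down, z forward; pixel columns grow to the right and rows downward; lengths in mm; the calibration is good to about 2 mm. A picture is of the moment at which its call begins.
- robot.sign_off(): hands the job in, once; it reports no verdict.
Trained networks look in the newest picture that a camera, given by its name, has taken for a name from the list of things; names that differ only in an ending like _2 or _b are one class to them, and where a whole thing is asked for, a point or a joint stands for the part that bears it (a point fixed in the world has none). Each returns a list of dicts, best first, with "conf" (0 to 1); they miss things now and then, are a little off and sometimes report something else, mostly with a low value. They report only what shows in the picture. A call takes as long as a camera call. They do not tell look-alikes from the thing itself.
- finder.cut_out(camera, thing): "pixels" (420x560 bool, what is visible of it) and "box" ([centre column, centre row, width, height] in pixels, round what is visible of it).
The state is a dict: "clock": time; "joint_pos": joint angles; "joint_vel": joint speeds; "joint_torque": joint torques, N m; "tcp_pos": TCP position; "tcp_rot": TCP orientation; "ft_force": force on the tool from outside, world axes, zero at the start; "wrist_torque": the same for the moment, N m; "grip_width": finger opening in mm.
Only numpy, scipy, OpenCV 4.12 (cv2) and the standard library are available. Lean on these libraries where they do the work, as an engineer would, in place of code of your own. Each camera call takes 0.05 s, during which the arm holds its last target. There are 200 camera calls.

TASK

Stand every tub from the green mat wholly on its own blue bay of the white UV-C deck, upright and square with its long side along the bay's long side. Then turn the black selector clockwise until it clicks past its detent, press the long red start bar at its middle fully down so that both ends go down evenly, hold it there for a second and let it up, and turn the selector back past the detent to off. Only then move every tub, upright, onto the yellow plate, leaving the other things on the bench standing where they are; put a tub back first if it gets knocked out of its bay while the deck is being operated.

Things in the scene. Friction and masses are not known exactly. Their poses are not given: they have to be found in the camera images.
- tub0_mid (a point): Centre (half-way up) of a loose closed grain tub: box 100 mm long (own x) x 56 mm wide (own y) x 50 mm high (own z), beige with a white lid and a blue filter disc on top, about 0.2 kg. Starts on the green mat, long side along the mat; may be absent (2 or 3 of the 3 tubs are present).
- tub1_mid (a point): Centre (half-way up) of a loose closed grain tub: box 100 mm long (own x) x 56 mm wide (own y) x 50 mm high (own z), beige with a white lid and a blue filter disc on top, about 0.2 kg. Starts on the green mat, long side along the mat; may be absent (2 or 3 of the 3 tubs are present).
- tub2_mid (a point): Centre (half-way up) of a loose closed grain tub: box 100 mm long (own x) x 56 mm wide (own y) x 50 mm high (own z), beige with a white lid and a blue filter disc on top, about 0.2 kg. Starts on the green mat, long side along the mat; may be absent (2 or 3 of the 3 tubs are present).
- infeed: Fixed green mat where the tubs start, 370 mm (own x) x 140 mm (own y), 4 mm thick, origin at the centre of its underside. It may be on either side of the deck.
- outfeed: Fixed yellow plate where the tubs must end, 370 mm (own x) x 140 mm (own y), 4 mm thick, origin at the centre of its underside; on the other side of the deck. Three tubs fit end to end along its x at -120, 0 and 120 mm.
- bay0 (a point): Centre of a blue bay panel, at the white deck's flat top (30 mm above the bench). Panel 86 mm along own x, 120 mm along own y, no rim. Three bays in a row along y, 125 mm apart; x points away from the robot. A lamp housing 42 mm high over the deck stands 105 mm beyond the row (+x); the red bar's hinge edge is 105 mm before it (-x).
- bay1 (a point): Centre of a blue bay panel, at the white deck's flat top (30 mm above the bench). Panel 86 mm along own x, 120 mm along own y, no rim. Three bays in a row along y, 125 mm apart; x points away from the robot. A lamp housing 42 mm high over the deck stands 105 mm beyond the row (+x); the red bar's hinge edge is 105 mm before it (-x).
- bay2 (a point): Centre of a blue bay panel, at the white deck's flat top (30 mm above the bench). Panel 86 mm along own x, 120 mm along own y, no rim. Three bays in a row along y, 125 mm apart; x points away from the robot. A lamp housing 42 mm high over the deck stands 105 mm beyond the row (+x); the red bar's hinge edge is 105 mm before it (-x).
- selector_grip (a point): On the selector's upright axis, at grip height: middle of a black paddle 52 mm long (own x), 14 mm thick (own y), from 18 mm below to 16 mm above this point, over a disc and base of 30 mm radius. On the deck's front left corner; the red bar's end is 60 mm from the axis, its top 16 mm below this point. Turns with the selector; a red stripe marks the end at -x.
- selector (a joint): Selector angle in rad: 0 = off, grows clockwise seen from above, 1.2 = on. An over-centre spring detent holds it against its stop at either end (0.15 N m there, fading to nothing at 0.6) and snaps it over past 0.6; on when above 1.0, off when below 0.2.
- bar_mid (a point): Middle of the top face of the red start bar (white line across it): bar 240 mm long (own y) x 50 mm wide (own x) x 12 mm thick, lying along the deck's front, top 60 mm above the bench, hinged 30 mm beyond this point along its far long edge, near edge sinks. It moves with the bar.
- start_bar (a joint): Press angle of the start bar in rad: 0 = up, 0.22 = fully down (this point then sinks 6.6 mm); sprung, 2 N at the start and 8 N at full depth when pressed at bar_mid. Counts as fully down above 0.18.
- start_bar_rock (a joint): End-to-end rocking of the start bar in rad, 0 = level, sprung (8 N m/rad), stops at +-0.08: pressing off the middle rocks it. Even means within +-0.035.
- media_a: Bystander: glass bottle with blue cap, 64 mm across, 130 mm high, origin at its foot. Leave alone.
- media_b: Bystander: glass bottle with blue cap, 64 mm across, 130 mm high, origin at its foot. Leave alone.
- spray: Bystander: red spray bottle, 76 mm across, 170 mm high, origin at its foot. Leave alone.
- tape: Bystander: yellow ring of tape lying flat, 90 mm across, 25 mm high, origin at its underside. Leave alone.
- marker: Bystander: blue and white marker pen lying down, 130 mm long (own y), 14 mm high, origin at its underside. Leave alone.
- lids: Bystander: stack of spare lids, 100 x 56 x 35 mm, origin at its underside. Leave alone.
- jar: Bystander: amber jar with white cap, 68 mm across, 85 mm high, origin at its foot. Leave alone.
Not all that is in view belongs to the job. What is shaped like the part that bears tub1_mid but purple is not meant. Leave any turquoise look-alike of the part that bears tub2_mid alone.

How it is judged (in metres and radians):
On the way, in this order (a step that is already met when the one before it is completed fails the run):
1. every tub stands in a bay, let go, with the selector still off ((horizontal distance between tub0_mid and bay0 below 0.022 m or horizontal distance between tub0_mid and bay1 below 0.022 m or horizontal distance between tub0_mid and bay2 below 0.022 m) and z of tub0_mid in the frame of bay1 between 0.015 and 0.035 m and angle between the x axis of each of tub0_mid, tub1_mid, tub2_mid and the y axis of bay1, either way round below 0.3 rad and angle between each of tub0_mid, tub1_mid, tub2_mid's own z axis and vertical below 0.12 rad and (horizontal distance between tub1_mid and bay0 below 0.022 m or horizontal distance between tub1_mid and bay1 below 0.022 m or horizontal distance between tub1_mid and bay2 below 0.022 m) and z of tub1_mid in the frame of bay1 between 0.015 and 0.035 m and (horizontal distance between tub2_mid and bay0 below 0.022 m or horizontal distance between tub2_mid and bay1 below 0.022 m or horizontal distance between tub2_mid and bay2 below 0.022 m) and z of tub2_mid in the frame of bay1 between 0.015 and 0.035 m and contact force between each of tub0, tub1, tub2 and the fingers below 0.1 N and value of joint selector below 0.2 rad), for 0.2 s.
2. the selector has clicked past its detent to on, tubs in their bays ((horizontal distance between tub0_mid and bay0 below 0.022 m or horizontal distance between tub0_mid and bay1 below 0.022 m or horizontal distance between tub0_mid and bay2 below 0.022 m) and z of tub0_mid in the frame of bay1 between 0.015 and 0.035 m and angle between the x axis of each of tub0_mid, tub1_mid, tub2_mid and the y axis of bay1, either way round below 0.3 rad and angle between each of tub0_mid, tub1_mid, tub2_mid's own z axis and vertical below 0.12 rad and (horizontal distance between tub1_mid and bay0 below 0.022 m or horizontal distance between tub1_mid and bay1 below 0.022 m or horizontal distance between tub1_mid and bay2 below 0.022 m) and z of tub1_mid in the frame of bay1 between 0.015 and 0.035 m and (horizontal distance between tub2_mid and bay0 below 0.022 m or horizontal distance between tub2_mid and bay1 below 0.022 m or horizontal distance between tub2_mid and bay2 below 0.022 m) and z of tub2_mid in the frame of bay1 between 0.015 and 0.035 m and value of joint selector above 1 rad), for 0.2 s.
3. the start bar is held fully and evenly down for half a second, selector on, tubs in their bays (all of step 2 and value of joint start_bar above 0.18 rad and value of joint start_bar_rock between -0.035 and 0.035 rad), for 0.5 s.
4. the bar is up again and the selector is back at off, tubs still in their bays ((horizontal distance between tub0_mid and bay0 below 0.022 m or horizontal distance between tub0_mid and bay1 below 0.022 m or horizontal distance between tub0_mid and bay2 below 0.022 m) and z of tub0_mid in the frame of bay1 between 0.015 and 0.035 m and angle between the x axis of each of tub0_mid, tub1_mid, tub2_mid and the y axis of bay1, either way round below 0.3 rad and angle between each of tub0_mid, tub1_mid, tub2_mid's own z axis and vertical below 0.12 rad and (horizontal distance between tub1_mid and bay0 below 0.022 m or horizontal distance between tub1_mid and bay1 below 0.022 m or horizontal distance between tub1_mid and bay2 below 0.022 m) and z of tub1_mid in the frame of bay1 between 0.015 and 0.035 m and (horizontal distance between tub2_mid and bay0 below 0.022 m or horizontal distance between tub2_mid and bay1 below 0.022 m or horizontal distance between tub2_mid and bay2 below 0.022 m) and z of tub2_mid in the frame of bay1 between 0.015 and 0.035 m and value of joint selector below 0.2 rad and value of joint start_bar below 0.05 rad), for 0.2 s.
At the end, for the whole second after the job is handed in: Every tub present stands upright (within 0.12 rad) and at rest on the yellow plate, its centre within 158 mm along and 43 mm across of the plate's centre; selector below 0.2 rad, start bar up (below 0.05 rad) (x of tub0_mid in the frame of outfeed between -0.158 and 0.158 m and y of tub0_mid in the frame of outfeed between -0.043 and 0.043 m and z of tub0_mid in the frame of outfeed between 0.02 and 0.04 m and angle between each of tub0_mid, tub1_mid, tub2_mid's own z axis and vertical below 0.12 rad and linear speed of each of tub0, tub1, tub2 below 0.03 m/s and x of tub1_mid in the frame of outfeed between -0.158 and 0.158 m and y of tub1_mid in the frame of outfeed between -0.043 and 0.043 m and z of tub1_mid in the frame of outfeed between 0.02 and 0.04 m and x of tub2_mid in the frame of outfeed between -0.158 and 0.158 m and y of tub2_mid in the frame of outfeed between -0.043 and 0.043 m and z of tub2_mid in the frame of outfeed between 0.02 and 0.04 m and value of joint selector below 0.2 rad and value of joint start_bar below 0.05 rad); the robot touches nothing.
It fails at once if a bystander is shifted more than 50 mm or knocked over (distance of any of media_a, media_b, spray, tape, marker, lids, jar from where it was at the start of the episode above 0.05 m or angle between any of media_a, media_b, spray, tape, marker, lids, jar's own z axis and vertical above 0.6 rad).
Of tub0, tub1, tub2 only 2 to 3 are there at a start; the rules pass over those that are not, and their reading is None.
At some moment in a run one of tub0, tub1, tub2 may be knocked a few centimetres aside while the robot is not near it.
It also fails if it takes over 210 s, if anything falls off the work surface, if the arm or the gripper's body presses on something with over 40 N, if the wrist force passes 120 N, or if a joint passes its speed limit or range.

## Working session

There is one attempt and no reset: what is moved stays moved. The work goes in short steps, Python scripts to look and compute and a shell command to move; the robot and the scene stay as the last step left them, time stands still between calls to the robot, and variables do not carry over. Pictures are saved under pics/ and viewed, about 12 in all and at most 16, crops included, and the job is handed in when it is done.

```bash
mkdir -p pics
cat > h.py <<'E'
import numpy as np, cv2
from cell import robot, vision, finder
from scipy.spatial.transform import Rotation as R
def save(c,name): cv2.imwrite('pics/'+name,c['image'][:,:,::-1])
def cloud(c):
    h,w=c['depth'].shape
    uu,vv=np.meshgrid(np.arange(w),np.arange(h))
    p=cv2.undistortPoints(np.stack([uu,vv],-1).reshape(-1,1,2).astype(float),c['intrinsics'],c['dist']).reshape(h,w,2)
    d=c['depth'].astype(float)
    P=np.stack([p[...,0]*d,p[...,1]*d,d],-1)@c['T'][:3,:3].T+c['T'][:3,3]
    P[d<=0]=np.nan
    return P
E
python3 - <<'E'
from h import *
s=robot.get_state(); print(s, robot.grip_point_offset)
for n in('scene','top'):
    c=vision.capture(n); save(c,n+'0.png'); print(n,c['T'].round(2).tolist()); np.savez(n+'0.npz',**c)
    P=cloud(c)
    for t in('tub0_mid','infeed','outfeed','selector_grip','bar_mid'):
        for r in finder.cut_out(n,t):
            q=P[r['pixels']]; q=q[~np.isnan(q[:,0])]
            print(n,t,round(r['conf'],2),np.round(r['box']),np.median(q,0).round(0) if len(q) else None)
E
```

```text
{'clock': 0.0, 'joint_pos': array([ 1.12907637,  0.38421873,  0.01637656,  1.37119447, -0.00627657,
        1.38818574, -0.04649153]), 'joint_vel': array([-0.00062354,  0.00016995,  0.00025265,  0.00024021,  0.00133654,
        0.00127911,  0.00062354]), 'joint_torque': array([ 1.01031706e-03, -6.27591848e+01,  8.44902322e-01, -3.71827161e+01,
        1.66080042e-02,  1.41928758e-02, -7.76841290e-06]), 'tcp_pos': array([ 231.10840035, -580.5124048 ,  403.67241136]), 'tcp_rot': array([-3.13963713e+00,  5.92529187e-05,  3.78893862e-01]), 'ft_force': array([-0.73968784, -0.34851936, -0.60015745]), 'wrist_torque': array([ 0.01906622, -0.08068918,  0.03629103]), 'grip_width': 85.96884452701919} 154.70000000000002
scene [[-0.14, 0.56, -0.82, 1683.49], [0.99, 0.07, -0.13, 163.18], [-0.01, -0.83, -0.56, 882.72], [0.0, 0.0, 0.0, 1.0]]
scene infeed 0.71 [197. 229.  75.  70.] [ 535. -276.    3.]
scene outfeed 0.81 [385. 239.  46.  71.] [534. 306.   3.]
scene outfeed 0.64 [324. 209.  20.  24.] [498. 117.  59.]
scene outfeed 0.36 [181. 239.  30.  27.] [ 667. -305.   51.]
scene selector_grip 0.59 [325. 211.  13.  19.] [497. 116.  58.]
scene bar_mid 0.61 [266. 211.  72.  15.] [493. -60.  59.]
top [[0.07, -0.97, 0.22, 210.14], [-1.0, -0.07, 0.01, -6.57], [0.0, -0.22, -0.98, 1510.22], [0.0, 0.0, 0.0, 1.0]]
top tub0_mid 0.58 [311. 225.  86.  22.] [490. -69.  59.]
top infeed 0.94 [386. 232.  58. 123.] [ 467. -286.    3.]
top outfeed 0.87 [183. 219.  63. 118.] [495. 306.   4.]
top selector_grip 0.75 [248. 224.  16.  26.] [482. 109.  62.]
top selector_grip 0.51 [296. 189. 138. 114.] [611. -19.  31.]
top bar_mid 0.86 [309. 230.  84.  18.] [486. -66.  59.]
top bar_mid 0.65 [464. 254.  25.  24.] [ 442. -499.   82.]
```

Run:
```python
from h import *
a=cv2.imread('pics/top0.png'); cv2.imwrite('pics/top0z.png',cv2.resize(a[90:330,130:480],(800,548),interpolation=cv2.INTER_CUBIC))
a=cv2.imread('pics/scene0.png'); cv2.imwrite('pics/scene0z.png',cv2.resize(a[130:350,100:480],(800,463),interpolation=cv2.INTER_CUBIC))
```

```text
(no output)
```

View pics/top0z.png

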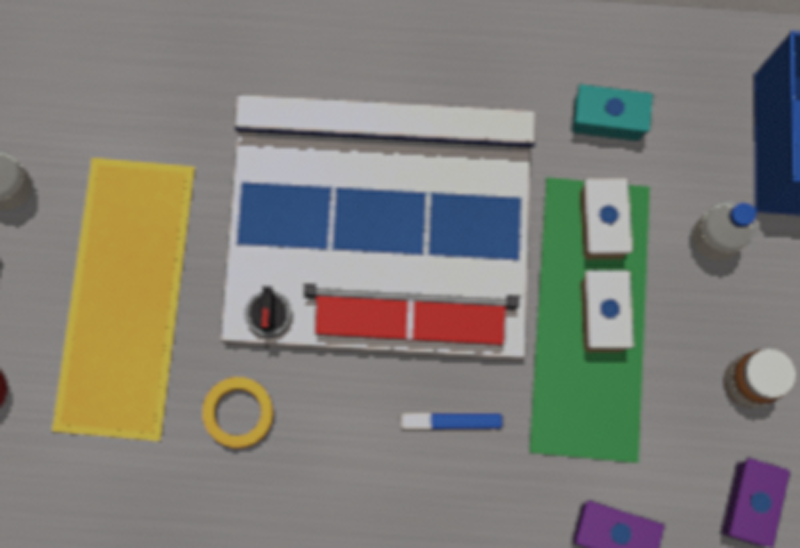

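View pics/scene0z.png

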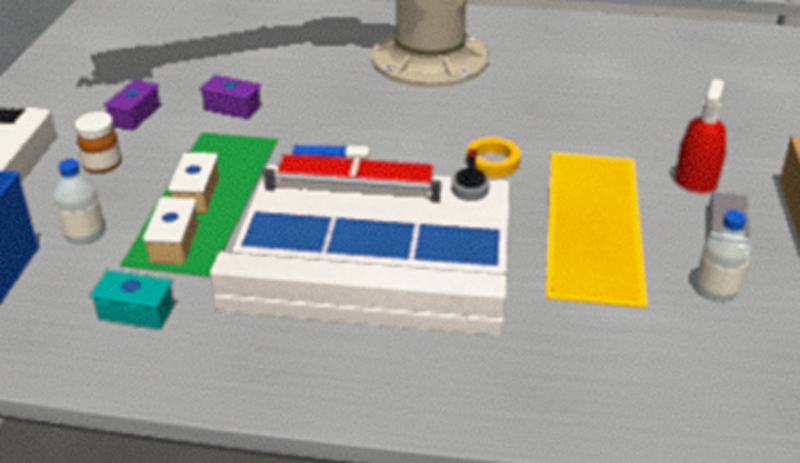

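Two beige tubs with white lids are on the green mat, at crop (608,215) and (608,310). The purple and turquoise boxes are decoys. The selector is at (267,312) with its red stripe toward the robot, and the red bar's middle line is at (410,320). Next I'll measure metrically.

```bash
cat > meas.py <<'E'
from h import *
def rect(P,m,step=1):
    q=P[m]; q=q[~np.isnan(q).any(1)]
    if len(q)<20: return None
    # robust
    r=cv2.minAreaRect(q[:,:2].astype(np.float32)); 
    (cx,cy),(w,h),a=r
    if w<h: w,h,a=h,w,a+90
    return np.round([cx,cy,np.median(q[:,2]),w,h,(a+90)%180-90,len(q)],1)
def comps(m,minn=60):
    n,l,s,_=cv2.connectedComponentsWithStats(m.astype(np.uint8))
    return [l==i for i in range(1,n) if s[i,4]>=minn]
def tubs(c,P):
    hsv=cv2.cvtColor(c['image'],cv2.COLOR_RGB2HSV).astype(int); out=[]
    return hsv
def report(name,c=None):
    c=c or vision.capture(name); P=cloud(c); hsv=cv2.cvtColor(c['image'],cv2.COLOR_RGB2HSV).astype(int)
    H,S,V=hsv[...,0],hsv[...,1],hsv[...,2]; Z=P[...,2]
    X,Y=P[...,0],P[...,1]; near=(X>350)&(X<800)&(abs(Y)<420)
    L={'green':(abs(H-65)<15)&(S>100)&(Z<15),'yellow':(abs(H-24)<8)&(S>150)&(Z<12),
       'blue':(abs(H-108)<12)&(S>120)&(abs(Z-30)<8),'red':((H<8)|(H>172))&(S>150)&(abs(Z-58)<8),
       'tubtop':(((S<60)&(V>110))|((abs(H-110)<15)&(S>80)))&(abs(Z-54)<7),
       'tubtopdeck':(((S<60)&(V>110))|((abs(H-110)<15)&(S>80)))&(abs(Z-80)<7)&(Y>-230)&(Y<200),
       'paddle':(Z>63)&(Z<90)&(abs(X-480)<60)&(abs(Y-110)<50)}
    for k,m in L.items():
        for q in comps(m&near,25 if k=='paddle' else 120): print(name,k,rect(P,q))
    return c,P
if __name__=='__main__':
    import sys
    for n in sys.argv[1:]: report(n)
E
python3 - <<'E'
from meas import *
for n in('top','scene'): report(n,dict(np.load(n+'0.npz')))
E
```

```text
top green [ 5.262e+02 -3.045e+02  3.500e+00  3.542e+02  1.381e+02 -1.200e+00
  3.661e+03]
top yellow [ 5.171e+02  3.076e+02  3.600e+00  3.365e+02  1.355e+02 -1.100e+00
  4.773e+03]
top blue [619.  106.3  29.7 113.   81.8 -88.4 942. ]
top blue [621.1 -18.9  29.8 112.6  81.6 -89.4 943. ]
top blue [ 622.1 -144.    29.9  112.    81.4  -88.4  944. ]
top red [485.3  -4.4  59.2 110.2  48.8 -88.  604. ]
top red [ 487.2 -127.7   59.4  112.    48.4  -88.8  604. ]
top tubtop [ 643.9 -312.1   53.3   99.5   56.9    5.3  590. ]
top tubtop [ 518.8 -316.5   53.4   99.1   56.4    4.5  624. ]
top tubtop [515.5 -53.6  56.8 211.9  13.2 -89.3 183. ]
top paddle [471.2 112.   84.9  28.9  13.1   2.   26. ]
scene green [ 530.5 -303.7    2.9  362.6  142.2   -1.5 1450. ]
scene yellow [ 5.210e+02  3.081e+02  3.000e+00  3.438e+02  1.392e+02 -1.100e+00
  2.824e+03]
scene blue [ 625.6 -143.7   29.2  114.4   82.5  -89.1  556. ]
scene blue [622.8 -19.4  29.2 114.   83.4 -88.  583. ]
scene blue [621.8 106.4  29.1 113.4  83.3 -88.7 590. ]
scene red [ 492.4 -126.3   58.8  112.5   54.6  -82.1  274. ]
scene red [490.4  -3.   58.6 115.6  53.   88.1 285. ]
scene tubtop [ 525.3 -317.    52.5  106.4   55.8    3.3  304. ]
scene tubtop [520.6 -64.9  54.9 241.1  18.3 -88.7 215. ]
scene tubtop [ 646.8 -312.3   52.5  105.7   55.6    3.1  351. ]
scene tubtop [773.5 -16.8  53.9 388.5  10.8 -89.2 512. ]
scene paddle [502.1 117.5  78.   30.1  11.3  -5.4  33. ]
```

```bash
cat > d.py <<'E'
# usage: d.py x y z yaw -> per-call deltas (fractions) from the measured pose
from h import *
import sys
x,y,z,yaw=map(float,sys.argv[1:5])
s=robot.get_state(); p=s['tcp_pos']; R0=R.from_euler('xyz',s['tcp_rot']); 
R1=R.from_euler('xyz',[np.pi,0,yaw]); t=np.array([x,y,z])
rv=(R0.inv()*R1).as_rotvec(); n=int(max(1,np.ceil(np.abs(t-p).max()/99),np.ceil(np.linalg.norm(rv)/.9)))
print(p.round(1),s['tcp_rot'].round(3),'F',s['ft_force'].round(1),'g',round(s['grip_width'],1),'q',s['joint_pos'].round(2),'t',s['clock'])
cp,cr=p,R0
while n:
    r=(cr.inv()*R1).as_rotvec()/n; d=cr.inv().apply((t-cp)/n)
    if np.abs(d).max()>100: n+=1; continue
    print((d/100).round(3).tolist(),(r/2).round(3).tolist()); cp=cp+(t-cp)/n; cr=cr*R.from_rotvec(r); n-=1
E
python3 d.py 646 -312 330 0.07
```

```text
[ 231.2 -580.7  404.7] [-3.142 -0.     0.379] F [ 0.1  0.6 -0.2] g 85.2 q [ 1.13  0.38  0.02  1.37 -0.01  1.39 -0.05] t 0.6
[0.97, -0.192, 0.149] [-0.0, -0.0, 0.031]
[0.956, -0.252, 0.149] [-0.0, -0.0, 0.031]
[0.938, -0.31, 0.149] [-0.0, -0.0, 0.031]
[0.918, -0.368, 0.149] [-0.0, -0.0, 0.031]
[0.893, -0.424, 0.149] [-0.0, -0.0, 0.031]
```

```bash
python3 -m inch '[[[0.97,-0.19,0.15],[0,0,0.03],1],[[0.97,-0.19,0.15],[0,0,0.03],1],[[0.97,-0.19,0.15],[0,0,0.03],1]]'
python3 -m inch '[[[0.96,-0.25,0.15],[0,0,0.03],1],[[0.96,-0.25,0.15],[0,0,0.03],1],[[0.96,-0.25,0.15],[0,0,0.03],1]]'
python3 -m inch '[[[0.94,-0.31,0.15],[0,0,0.03],1],[[0.94,-0.31,0.15],[0,0,0.03],1],[[0.94,-0.31,0.15],[0,0,0.03],1]]'
python3 d.py 646 -312 330 0.07
```

```text
clock: 0.98
tcp_pos: [318.2, -524.4, 389.2]
tcp_rot: [-3.14, -0.002, 0.326]
ft_force: [0.1, 0.2, -0.2]
grip_width: 85.6
clock: 1.35
tcp_pos: [404.3, -467.3, 373.8]
tcp_rot: [-3.138, -0.003, 0.272]
ft_force: [-0.7, 0.0, -0.0]
grip_width: 85.4
clock: 1.72
tcp_pos: [488.8, -409.9, 358.5]
tcp_rot: [-3.136, -0.004, 0.218]
ft_force: [-0.7, 0.0, -0.3]
grip_width: 85.5
[ 488.8 -409.9  358.5] [-3.136 -0.004  0.218] F [-0.7  0.  -0.3] g 85.5 q [ 0.71  0.44 -0.09  1.4   0.03  1.31 -0.73] t 1.725
[0.872, -0.307, 0.148] [-0.001, -0.001, 0.037]
[0.848, -0.371, 0.145] [-0.001, -0.001, 0.037]
```

```bash
python3 -m inch '[[[0.87,-0.31,0.15],[0,0,0.037],1],[[0.87,-0.31,0.15],[0,0,0.037],1],[[0.87,-0.31,0.15],[0,0,0.037],1]]' >/dev/null
python3 -m inch '[[[0.90,-0.39,0.15],[0,0,0.04],1],[[0.90,-0.39,0.15],[0,0,0.04],1],[[0.90,-0.39,0.15],[0,0,0.04],1],[[0.90,-0.39,0.15],[0,0,0.04],1]]' | tail -5
cat > w.py <<'E'
from meas import *
import sys
c=vision.capture('wrist'); save(c,sys.argv[1]+'.png'); P=cloud(c); np.savez('w.npz',**c)
hsv=cv2.cvtColor(c['image'],cv2.COLOR_RGB2HSV).astype(int); H,S,V=hsv[...,0],hsv[...,1],hsv[...,2]; Z=P[...,2]
z=float(sys.argv[2])
m=(abs(Z-z)<6)
for q in comps(m,300): print(rect(P,q),c['image'][q].mean(0).round())
E
python3 w.py w1 54; python3 d.py 646 -312 250 0.07
```

```text
clock: 2.6
tcp_pos: [650.1, -310.7, 329.1]
tcp_rot: [-3.137, -0.001, 0.064]
ft_force: [0.3, -0.5, 0.9]
grip_width: 85.4
[ 789.1 -319.1   50.8  100.3   44.8   88.4 8239. ] [ 51. 132. 133.]
[ 752.8 -211.7   54.2   43.5    3.4   -1.5  375. ] [73. 73. 70.]
[ 7.145e+02 -5.199e+02  5.330e+01  6.950e+01  4.300e+00  5.000e-01
  9.610e+02] [11. 30. 62.]
[ 6.465e+02 -3.141e+02  5.490e+01  9.960e+01  5.600e+01  4.800e+00
  7.109e+03] [147. 156. 155.]
[ 646.4 -446.2   54.2   63.4   27.   -27.4  548. ] [93. 93. 84.]
[ 532.9 -317.8   55.    80.8   55.9    4.1 4042. ] [111. 116. 113.]
[520.9 -75.7  57.6  50.5   7.9 -88.2 389. ] [ 99. 103. 101.]
[ 649.9 -310.9  329.3] [-3.137e+00 -2.000e-03  6.300e-02] F [-0.4 -0.3  0.1] g 85.2 q [ 0.46  0.64 -0.09  1.16  0.05  1.35 -1.14] t 2.65
[-0.041, 0.012, 0.793] [-0.002, -0.001, -0.004]
```

View pics/w1.png

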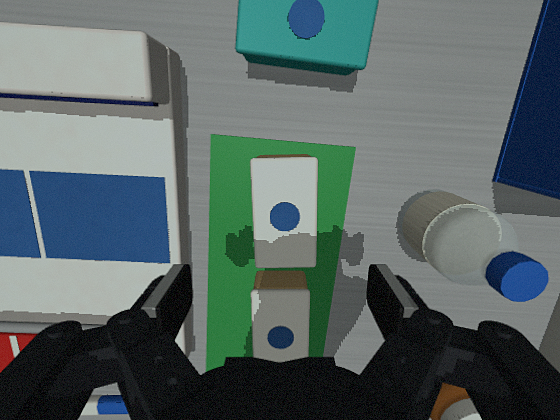

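Tub A is under the gripper, with its lid at about (285,212) px, and tub B is behind it at (280,330). Descending to grasp.

```bash
python3 -m inch '[[[-0.04,0.03,0.4],[0,0,-0.01],1],[[-0.04,0.03,0.8],[0,0,-0.01],1],[[-0.04,0.03,0.8],[0,0,-0.01],1]]' >/dev/null
python3 d.py 646.5 -313.5 186 0.084
```

```text
[ 643.6 -315.5  246. ] [-3.135  0.005  0.08 ] F [-0.   0.3 -0.4] g 85.5 q [ 0.47  0.69 -0.1   1.26  0.06  1.2  -1.12] t 3.025
[0.034, -0.014, 0.6] [-0.003, 0.002, -0.002]
```

```bash
python3 -m inch '[[[0.03,-0.015,0.3],[-0.003,0.002,0],1],[[0.03,-0.015,0.6],[-0.003,0.002,0],1],[[0.03,-0.015,0.6],[-0.003,0.002,0],1]]' 
python3 -m inch '[[[0,0,0],[0,0,0],0],[[0,0,0],[0,0,0],0],[[0,0,0],[0,0,0],-0.2],[[0,0,0],[0,0,0],-0.2],[[0,0,0],[0,0,0],-0.2]]' 40
python3 -m inch '[[[0,0,0],[0,0,0],-0.3],[[0,0,0],[0,0,0],-0.3],[[0,0,0],[0,0,0],-0.3]]' | tail -4
python3 d.py 646.5 -313.5 266 0.084
```

```text
clock: 3.4
tcp_pos: [645.2, -314.2, 185.7]
tcp_rot: [-3.14, 0.003, 0.079]
ft_force: [-0.4, -0.8, -0.2]
grip_width: 85.4
clock: 4.03
tcp_pos: [645.9, -315.0, 188.7]
tcp_rot: [3.141, -0.0, 0.078]
ft_force: [-1.5, 0.1, 6.7]
grip_width: 55.4
tcp_pos: [645.9, -314.9, 188.7]
tcp_rot: [3.141, -0.0, 0.078]
ft_force: [-0.6, -0.6, 1.6]
grip_width: 56.0
[ 645.9 -314.9  188.7] [ 3.141 -0.     0.078] F [-0.6 -0.6  1.6] g 56.0 q [ 0.47  0.75 -0.09  1.3   0.07  1.1  -1.13] t 4.4
[0.008, -0.013, -0.773] [0.0, -0.0, -0.003]
```

```bash
python3 -m inch '[[[0,0,-0.4],[0,0,0],-0.3],[[0,0,-0.8],[0,0,0],-0.3],[[0,0,-1],[0,0,0],-0.3],[[0,0,-1],[0,0,0],-0.3]]'
python3 d.py 624 -144 290 1.588
```

```text
clock: 4.9
tcp_pos: [646.2, -315.0, 290.1]
tcp_rot: [3.139, -0.003, 0.078]
ft_force: [-0.0, -0.1, -1.9]
grip_width: 55.6
[ 646.2 -315.   290.1] [ 3.139e+00 -3.000e-03  7.800e-02] F [-0.  -0.1 -1.9] g 55.6 q [ 0.47  0.66 -0.1   1.22  0.06  1.27 -1.12] t 4.9
[-0.044, -0.861, -0.002] [0.001, -0.0, -0.377]
[0.558, -0.657, -0.0] [0.001, -0.0, -0.377]
```

```bash
python3 -m inch '[[[-0.01,-0.2,0],[0,0,-0.09],-0.3],[[-0.02,-0.4,0],[0,0,-0.18],-0.3],[[-0.03,-0.6,0],[0,0,-0.27],-0.3],[[-0.04,-0.86,0],[0,0,-0.377],-0.3],[[-0.04,-0.86,0],[0,0,-0.377],-0.3]]' | tail -1
python3 -m inch '[[[0.14,-0.16,0],[0,0,-0.09],-0.3],[[0.28,-0.32,0],[0,0,-0.18],-0.3],[[0.42,-0.5,0],[0,0,-0.27],-0.3],[[0.56,-0.66,0],[0,0,-0.377],-0.3],[[0.56,-0.66,0],[0,0,-0.377],-0.3]]' | tail -1
python3 d.py 624 -144 215 1.588
```

```text
grip_width: 55.4
grip_width: 55.7
[ 623.4 -139.1  286. ] [-3.139e+00 -3.000e-03  1.595e+00] F [ 0.8 -0.2 -1.7] g 55.7 q [ 0.48  0.53 -0.44  1.47  0.23  1.2   0.03] t 6.15
[-0.051, 0.007, 0.71] [-0.001, -0.002, 0.003]
```

```bash
python3 -m inch '[[[-0.05,0.01,0.3],[0,-0.002,0.003],-0.3],[[-0.05,0.01,0.55],[0,-0.002,0.003],-0.3],[[-0.05,0.01,0.62],[0,-0.002,0.003],-0.3],[[-0.05,0.01,0.68],[0,-0.002,0.003],-0.3],[[-0.05,0.01,0.7],[0,-0.002,0.003],-0.3]]'
python3 d.py 624 -144 214.7 1.588
```

```text
clock: 6.78
tcp_pos: [624.6, -144.2, 216.4]
tcp_rot: [-3.14, 0.001, 1.588]
ft_force: [-0.8, 0.8, -1.1]
grip_width: 55.6
[ 624.6 -144.2  216.4] [-3.140e+00  1.000e-03  1.588e+00] F [-0.8  0.8 -1.1] g 55.6 q [ 0.48  0.6  -0.42  1.52  0.27  1.07  0.01] t 6.775
[0.002, -0.006, 0.017] [-0.001, 0.001, -0.0]
```

```bash
python3 -m inch '[[[0,0,0.015],[0,0,0],-0.3],[[0,0,0.02],[0,0,0],-0.3],[[0,0,0.02],[0,0,0],0.6],[[0,0,0.02],[0,0,0],1],[[0,0,0.02],[0,0,0],1]]'
python3 -m inch '[[[0,0,0],[0,0,0],1],[[0,0,-0.3],[0,0,0],1],[[0,0,-0.8],[0,0,0],1],[[0,0,-1],[0,0,0],1],[[0,0,-1],[0,0,0],1]]' | tail -5
python3 w.py w2 80; python3 d.py 523 -317 280 0.08
```

```text
clock: 7.4
tcp_pos: [624.7, -144.2, 214.7]
tcp_rot: [-3.14, 0.001, 1.588]
ft_force: [0.3, 1.0, -0.1]
grip_width: 85.5
clock: 8.02
tcp_pos: [625.4, -144.0, 317.0]
tcp_rot: [3.139, 0.002, 1.588]
ft_force: [0.2, -0.3, -0.4]
grip_width: 86.0
[ 624.4 -143.5   80.7   99.9   56.1  -88.9 9705. ] [143. 151. 150.]
[ 624.9 -144.   315. ] [-3.141e+00  2.000e-03  1.588e+00] F [ 0.9 -0.7 -1.5] g 85.4 q [ 0.49  0.51 -0.44  1.43  0.23  1.25  0.04] t 8.075
[-0.856, -0.524, 0.177] [0.0, 0.0, 0.377]
[-0.983, 0.204, 0.176] [0.0, 0.0, 0.377]
```

View pics/w2.png

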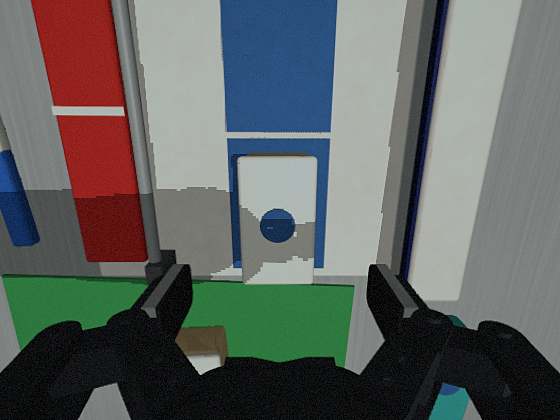

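Tub A stands in the right bay (277,220 px), measured at (624,-143.5) and square. Now tub B.

```bash
python3 -m inch '[[[-0.2,-0.12,0.04],[0,0,0.09],1],[[-0.4,-0.25,0.08],[0,0,0.18],1],[[-0.6,-0.37,0.12],[0,0,0.27],1],[[-0.86,-0.52,0.18],[0,0,0.377],1],[[-0.86,-0.52,0.18],[0,0,0.377],1]]' | tail -1
python3 -m inch '[[[-0.2,0.04,0.04],[0,0,0.09],1],[[-0.4,0.08,0.08],[0,0,0.18],1],[[-0.6,0.12,0.12],[0,0,0.27],1],[[-0.98,0.2,0.18],[0,0,0.377],1],[[-0.98,0.2,0.18],[0,0,0.377],1]]' | tail -1
python3 w.py w3 54;python3 d.py 523 -317 188 0.08
```

```text
grip_width: 85.6
grip_width: 85.4
[ 618.9 -190.1   54.2   50.6   17.5  -20.2 1330. ] [63. 55. 37.]
[ 629.6 -443.3   54.3   60.7   22.2   20.6 1423. ] [80. 80. 72.]
[ 5.2270e+02 -3.1850e+02  5.4900e+01  9.9800e+01  5.6200e+01  4.1000e+00
  1.1325e+04] [148. 157. 156.]
[ 523.1 -195.3   54.5   17.6   14.4  -89.9  355. ] [31. 32. 33.]
[ 519.  -160.8   58.7   44.3   13.5  -89.1 1028. ] [113.  93.  91.]
[ 489.3 -184.9   56.6   47.     4.8    1.3  612. ] [76. 21. 19.]
[ 470.8 -498.1   54.6   60.3   19.9  -56.4 1230. ] [84. 54. 26.]
[ 519.7 -320.4  275.8] [3.14  0.007 0.07 ] F [0.3 0.1 0.2] g 85.4 q [ 0.58  0.45 -0.11  1.57  0.06  1.13 -1.04] t 9.375
[0.042, -0.033, 0.878] [0.001, 0.004, -0.005]
```

```bash
python3 -m inch '[[[0.03,-0.02,0.4],[0,0.003,0],1],[[0.03,-0.02,0.7],[0,0.003,0],1],[[0.03,-0.02,0.88],[0,0.003,0],1],[[0.03,-0.02,0.88],[0,0.003,0],1]]'
python3 -m inch '[[[0,0,0],[0,0,0],0],[[0,0,0],[0,0,0],0],[[0,0,0],[0,0,0],-0.3],[[0,0,0],[0,0,0],-0.3],[[0,0,0],[0,0,0],-0.3]]' 40
python3 -m inch '[[[0,0,0],[0,0,0],-0.3],[[0,0,-0.4],[0,0,0],-0.3],[[0,0,-0.8],[0,0,0],-0.3],[[0,0,-1],[0,0,0],-0.3],[[0,0,-1],[0,0,0],-0.3]]'
python3 d.py 622 -19 290 1.588
```

```text
clock: 9.88
tcp_pos: [521.9, -317.3, 186.4]
tcp_rot: [-3.141, 0.003, 0.072]
ft_force: [0.0, -0.1, -0.0]
grip_width: 85.2
clock: 10.5
tcp_pos: [522.5, -317.5, 187.8]
tcp_rot: [3.141, 0.001, 0.072]
ft_force: [0.1, 0.0, 6.5]
grip_width: 55.4
clock: 11.12
tcp_pos: [522.9, -317.7, 289.3]
tcp_rot: [3.139, -0.001, 0.072]
ft_force: [-0.5, -0.8, -1.5]
grip_width: 55.7
[ 522.9 -317.7  289.3] [ 3.139e+00 -1.000e-03  7.200e-02] F [-0.5 -0.8 -1.5] g 55.7 q [ 0.58  0.44 -0.11  1.56  0.05  1.15 -1.04] t 11.125
[0.301, -0.727, -0.003] [0.0, 0.0, -0.189]
[0.548, -0.564, -0.002] [0.0, 0.0, -0.189]
[0.718, -0.321, -0.002] [0.0, 0.0, -0.189]
[0.786, -0.033, -0.002] [0.0, 0.0, -0.189]
```

```bash
python3 -m inch '[[[0.15,-0.35,0],[0,0,-0.09],-0.3],[[0.3,-0.73,0],[0,0,-0.19],-0.3],[[0.3,-0.73,0],[0,0,-0.19],-0.3]]' | tail -1
python3 -m inch '[[[0.27,-0.28,0],[0,0,-0.09],-0.3],[[0.55,-0.56,0],[0,0,-0.19],-0.3],[[0.55,-0.56,0],[0,0,-0.19],-0.3]]' | tail -1
python3 -m inch '[[[0.36,-0.16,0],[0,0,-0.09],-0.3],[[0.72,-0.32,0],[0,0,-0.19],-0.3],[[0.72,-0.32,0],[0,0,-0.19],-0.3]]' | tail -1
python3 d.py 622 -19 290 1.588
```

```text
grip_width: 55.4
grip_width: 55.2
grip_width: 55.7
[597.3 -81.  285. ] [-3.136 -0.006  1.234] F [ 0.2 -0.5 -2. ] g 55.7 q [ 0.39  0.45 -0.41  1.58  0.18  1.15 -0.39] t 12.25
[0.668, 0.028, -0.047] [-0.002, -0.003, -0.177]
```

```bash
python3 -m inch '[[[0.33,0.01,0],[0,0,-0.09],-0.3],[[0.67,0.03,0],[0,-0.003,-0.177],-0.3],[[0.67,0.03,0],[0,-0.003,-0.177],-0.3],[[0.67,0.03,0],[0,-0.003,-0.177],-0.3]]' | tail -1
python3 d.py 622 -19 214 1.588
```

```text
grip_width: 55.5
[621.9 -20.9 284.2] [-3.136  0.     1.584] F [ 0.3 -0.  -1.3] g 55.5 q [ 0.33  0.51 -0.48  1.52  0.25  1.18 -0.18] t 12.75
[0.019, 0.005, 0.702] [-0.003, 0.0, -0.002]
```

```bash
python3 -m inch '[[[0.02,0,0.3],[-0.003,0,0],-0.3],[[0.02,0,0.55],[-0.003,0,0],-0.3],[[0.02,0,0.62],[-0.003,0,0],-0.3],[[0.02,0,0.68],[-0.003,0,0],-0.3],[[0.02,0,0.7],[-0.003,0,0],-0.3]]'|tail -5
python3 -m inch '[[[0,0,0.01],[0,0,0],-0.3],[[0,0,0.02],[0,0,0],-0.3],[[0,0,0.02],[0,0,0],0.6],[[0,0,0.02],[0,0,0],1],[[0,0,0.02],[0,0,0],1]]'
python3 -m inch '[[[0,0,0],[0,0,0],1],[[0,0,-0.3],[0,0,0],1],[[0,0,-0.8],[0,0,0],1],[[0,0,-1],[0,0,0],1],[[0,0,-1],[0,0,0],1]]' | tail -5
python3 w.py w4 80; python3 d.py 485 114 300 3.14
```

```text
clock: 13.38
tcp_pos: [621.7, -19.4, 214.7]
tcp_rot: [3.141, 0.0, 1.583]
ft_force: [0.4, -0.4, -2.4]
grip_width: 55.3
clock: 14.0
tcp_pos: [621.8, -19.3, 212.8]
tcp_rot: [3.14, 0.0, 1.583]
ft_force: [1.1, 0.2, 0.3]
grip_width: 85.7
clock: 14.62
tcp_pos: [622.2, -19.1, 314.9]
tcp_rot: [3.136, 0.001, 1.583]
ft_force: [0.2, -1.2, 0.3]
grip_width: 85.2
[488.9 107.3  80.3  52.   13.3  15.5 803. ] [8. 9. 9.]
[ 622.4  -18.7   80.7   99.5   56.2  -89.4 9845. ] [138. 146. 144.]
[ 6.240e+02 -1.160e+02  8.050e+01  5.590e+01  4.640e+01  1.200e+00
  3.236e+03] [155. 163. 157.]
[621.7 -19.3 313.1] [3.139e+00 1.000e-03 1.583e+00] F [-0.2 -1.1 -0.4] g 85.5 q [ 0.34  0.48 -0.49  1.49  0.23  1.23 -0.17] t 14.675
[0.674, -0.676, 0.064] [0.0, 0.001, -0.389]
[0.955, -0.007, 0.065] [0.0, 0.001, -0.389]
```

```bash
python3 -m inch '[[[0.2,-0.2,0],[0,0,-0.09],1],[[0.4,-0.4,0],[0,0,-0.18],1],[[0.5,-0.5,0],[0,0,-0.27],1],[[0.67,-0.68,0],[0,0,-0.389],1],[[0.67,-0.68,0],[0,0,-0.389],1]]' | tail -1
python3 -m inch '[[[0.3,0,0],[0,0,-0.09],1],[[0.6,0,0],[0,0,-0.18],1],[[0.8,0,0],[0,0,-0.27],1],[[0.955,0,0],[0,0,-0.389],0.2],[[0.955,0,0],[0,0,-0.389],0.2]]' | tail -1
python3 - <<'E'
from meas import *
c=vision.capture('wrist'); save(c,'w5.png'); P=cloud(c); np.savez('w5.npz',**c)
Z=P[...,2]; near=(abs(P[...,0]-485)<60)&(abs(P[...,1]-114)<45)
hsv=cv2.cvtColor(c['image'],cv2.COLOR_RGB2HSV).astype(int)
for q in comps((Z>85)&(Z<105)&near,80): print('pad',rect(P,q))
for q in comps((Z>72)&(Z<105)&near,80): print('pad2',rect(P,q))
for lo in range(36,100,6): 
    m=(Z>lo)&(Z<lo+6)&near; print(lo,m.sum(),rect(P,m))
red=((hsv[...,0]<8)|(hsv[...,0]>172))&(hsv[...,1]>150)
for q in comps(red&(Z>50),80): print('red',rect(P,q))
white=(hsv[...,1]<70)&(hsv[...,2]>90)&(abs(P[...,0]-488)<22)&(abs(Z-59)<4)
for q in comps(white,20): print('line',rect(P,q))
E
python3 d.py 485 114 300 3.14
```

```text
grip_width: 85.3
grip_width: 52.1
pad [4.857e+02 1.137e+02 9.260e+01 5.210e+01 1.400e+01 1.100e+00 1.470e+03]
pad2 [4.856e+02 1.137e+02 9.260e+01 5.210e+01 1.400e+01 1.000e+00 1.561e+03]
36 99 [484.6  94.1  39.1  87.4  31.5 -48.8  99. ]
42 103 [481.1  97.5  44.9  82.3  34.2 -58.6 103. ]
48 1144 [ 485.3  105.7   50.6   74.6   57.7  -88.6 1144. ]
54 1570 [ 494.8  108.2   58.7   69.5   47.8  -32.1 1570. ]
60 64 [484.  112.2  60.6  42.9  40.7  38.   64. ]
66 39 [460.5 113.5  68.8  13.3   1.6  87.9  39. ]
72 40 [460.6 113.2  75.   13.5   1.7 -87.3  40. ]
78 48 [460.3 113.2  80.8  13.2   1.8 -87.3  48. ]
84 48 [482.9 113.5  87.5  46.4  14.    1.7  48. ]
90 1425 [4.858e+02 1.137e+02 9.270e+01 5.180e+01 1.400e+01 1.000e+00 1.425e+03]
96 0 None
red [  488.5   -25.8    60.5   160.2    51.4   -89.1 11748. ]
red [472.3 113.2  93.7  22.4   5.4   0.5 277. ]
line [488.2 -66.2  61.1  43.6   8.4  -0.5 467. ]
[482.1 115.5 310. ] [-3.141e+00 -3.000e-03 -3.132e+00] F [ 0.4 -0.6  0. ] g 51.7 q [ 0.46  0.29 -0.89  1.82  0.24  1.15  1.08] t 15.975
[-0.029, -0.015, 0.1] [-0.0, -0.001, 0.005]
```

View pics/w5.png

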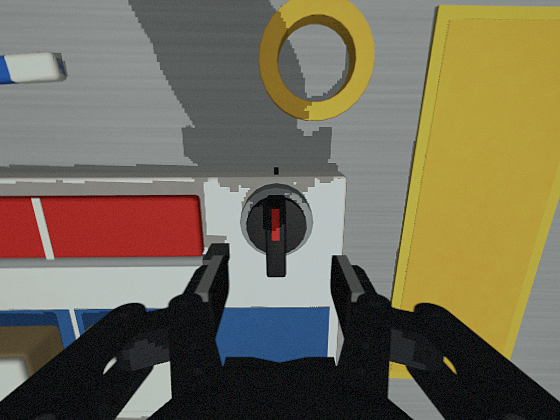

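Selector paddle measured at (485.7,113.7), angle about 1°, red stripe toward the robot. The bar line reads (488,-66). Tape is at (317,58) px, clear. Next: descend and grip the paddle.

```bash
python3 -m inch '[[[-0.036,-0.018,0.3],[0,0,-0.004],-0.3],[[-0.036,-0.018,0.5],[0,0,-0.004],-0.3],[[-0.036,-0.018,0.5],[0,0,-0.004],-0.3],[[-0.036,-0.018,0.5],[0,0,-0.004],-0.3]]' | tail -5
python3 d.py 485.7 113.7 238 -3.124
```

```text
clock: 16.48
tcp_pos: [485.7, 113.8, 260.2]
tcp_rot: [3.141, -0.003, -3.124]
ft_force: [0.0, 0.4, 0.1]
grip_width: 29.7
[485.7 113.8 260.2] [ 3.141e+00 -3.000e-03 -3.124e+00] F [0.  0.4 0.1] g 29.7 q [ 0.43  0.36 -0.86  1.87  0.31  1.06  1.04] t 16.475
[-0.001, -0.001, 0.222] [0.0, -0.002, -0.0]
```

```bash
python3 -m inch '[[[0,0,0.12],[0,-0.002,0],-0.3],[[0,0,0.22],[0,-0.002,0],-0.3],[[0,0,0.22],[0,-0.002,0],-0.3],[[0,0,0.22],[0,-0.002,0],-0.8],[[0,0,0.22],[0,-0.002,0],-0.8]]' 30 | tail -5
python3 -m inch '[[[0,0,0],[0,0,0],-0.8],[[0,0,0],[0,0,0],-0.8]]' | tail -5
python3 d.py 485.7 113.7 238 -3.124
```

```text
clock: 17.1
tcp_pos: [485.6, 113.7, 238.3]
tcp_rot: [-3.141, 0.001, -3.125]
ft_force: [-0.8, -1.6, 0.7]
grip_width: 13.6
clock: 17.35
tcp_pos: [485.6, 113.7, 238.4]
tcp_rot: [-3.142, 0.001, -3.125]
ft_force: [0.3, -1.1, -1.8]
grip_width: 13.5
[485.6 113.7 238.4] [-3.142e+00  1.000e-03 -3.125e+00] F [ 0.3 -1.1 -1.8] g 13.5 q [ 0.41  0.39 -0.84  1.89  0.34  1.01  1.01] t 17.35
[-0.001, -0.0, 0.004] [-0.0, 0.0, -0.0]
```

```bash
python3 -m inch '[[[0,0,0],[0,0,0.08],-0.8],[[0,0,0],[0,0,0.16],-0.8],[[0,0,0],[0,0,0.24],-0.8],[[0,0,0],[0,0,0.32],-0.8],[[0,0,0],[0,0,0.32],-0.8]]' | tail -5
python3 -m inch '[[[0,0,0],[0,0,0.08],-0.8],[[0,0,0],[0,0,0.16],-0.8],[[0,0,0],[0,0,0.24],-0.8],[[0,0,0],[0,0,0.3],-0.8],[[0,0,0],[0,0,0.3],-0.8]]' | tail -5
python3 meas.py scene | egrep 'tub|pad'; python3 d.py 485.7 113.7 238 1.95;python3 -c "
from h import *;print(robot.get_state()['wrist_torque'])"
```

```text
clock: 17.98
tcp_pos: [485.7, 114.0, 238.4]
tcp_rot: [3.141, 0.001, 2.52]
ft_force: [1.6, 0.3, -3.9]
grip_width: 13.3
clock: 18.6
tcp_pos: [485.8, 114.3, 238.4]
tcp_rot: [3.14, 0.001, 1.925]
ft_force: [2.5, -0.0, -4.3]
grip_width: 13.5
scene tubtop [521.8 -64.9  55.3 241.4  13.8 -88.9 216. ]
scene tubtop [773.3 -16.7  54.2 388.4  10.9 -89.3 516. ]
scene tubtopdeck [ 625.6 -141.    78.5  100.    60.2  -89.2  395. ]
scene tubtopdeck [623.5 -17.1  78.5 100.4  60.5 -89.1 398. ]
scene paddle [495.6 116.4  77.6  51.8  30.8 -87.8 111. ]
[485.8 114.3 238.4] [3.14  0.    1.926] F [ 3.   0.5 -5.2] g 13.4 q [ 0.23  0.33 -0.61  1.9   0.23  0.98 -0.13] t 18.65
[-0.005, -0.003, 0.004] [0.001, 0.0, -0.012]
[ 0.16597217 -0.58716971  0.72114976]
```

```bash
python3 -m inch '[[[0,0,0],[0,0,0],-0.3],[[0,0,0],[0,0,0],-0.3],[[0,0,-0.3],[0,0,0],-0.3],[[0,0,-0.6],[0,0,0],-0.3],[[0,0,-0.6],[0,0,0],-0.3]]' | tail -5
python3 d.py 487 -66 270 1.588
```

```text
clock: 19.27
tcp_pos: [486.5, 114.6, 300.8]
tcp_rot: [3.135, 0.002, 1.927]
ft_force: [-0.5, 0.0, 0.3]
grip_width: 30.0
[486.5 114.6 300.8] [3.135e+00 2.000e-03 1.927e+00] F [-0.5  0.   0.3] g 30.0 q [ 0.25  0.25 -0.63  1.83  0.17  1.11 -0.08] t 19.275
[-0.847, -0.313, 0.153] [0.002, 0.0, 0.085]
[-0.888, -0.165, 0.154] [0.002, 0.0, 0.085]
```

```bash
python3 -m inch '[[[-0.42,-0.15,0],[0,0,0.04],-1],[[-0.85,-0.31,0.15],[0.002,0,0.085],-1],[[-0.85,-0.31,0.15],[0.002,0,0.085],-1]]' | tail -1
python3 -m inch '[[[-0.42,-0.08,0.08],[0,0,0.04],-1],[[-0.89,-0.17,0.15],[0.002,0,0.085],-1],[[-0.89,-0.17,0.15],[0.002,0,0.085],-1],[[-0.89,-0.17,0.15],[0.002,0,0.085],-1]]' | tail -5
python3 - <<'E'
from meas import *
c=vision.capture('scene'); save(c,'s1.png'); P=cloud(c)
hsv=cv2.cvtColor(c['image'],cv2.COLOR_RGB2HSV).astype(int)
cv2.imwrite('pics/s1z.png',cv2.resize(c['image'][180:290,180:400,::-1],(800,400),interpolation=cv2.INTER_CUBIC))
report('scene',c)
E
python3 d.py 487 -66 236 1.588
```

```text
grip_width: 0.3
clock: 20.15
tcp_pos: [485.5, -70.0, 268.7]
tcp_rot: [-3.136, 0.002, 1.581]
ft_force: [0.2, 0.2, -0.5]
grip_width: -0.0
scene green [ 5.289e+02 -3.049e+02  2.900e+00  3.601e+02  1.430e+02 -1.400e+00
  2.580e+03]
scene yellow [ 5.213e+02  3.077e+02  3.100e+00  3.440e+02  1.386e+02 -1.100e+00
  2.837e+03]
scene blue [ 642.2 -135.8   29.3  128.4   65.   -68.1  137. ]
scene blue [627.5 -18.9  29.4 115.2  72.6 -86.  149. ]
scene blue [620.7 105.8  28.9 113.5  80.7 -89.8 590. ]
scene red [ 491.3 -127.3   58.6  110.7   51.5  -89.9  263. ]
scene red [490.7  -3.4  58.7 113.4  51.8 -87.1 285. ]
scene tubtop [522.2 -64.9  55.1 240.9  17.  -88.9 222. ]
scene tubtop [773.5 -16.8  54.  388.5  10.  -89.3 533. ]
scene tubtopdeck [ 626.6 -141.2   78.5  100.7   58.4  -89.6  389. ]
scene tubtopdeck [624.1 -17.1  78.6 100.2  63.1 -87.3 398. ]
scene paddle [492.  117.   77.6  53.4  20.1 -78.2 125. ]
[485.6 -69.4 268.9] [-3.136e+00  2.000e-03  1.582e+00] F [0.2 0.4 0.9] g -0.2 q [ 0.48  0.25 -0.46  1.89  0.13  1.04 -0.02] t 20.2
[0.035, 0.016, 0.329] [-0.003, 0.001, -0.003]
```

View pics/s1z.png

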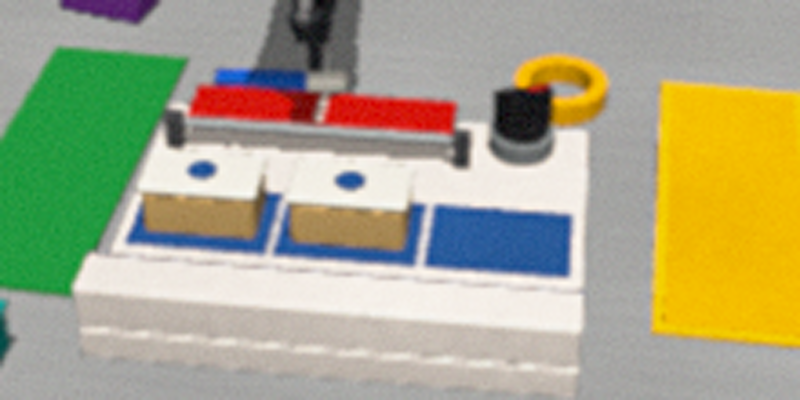

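The selector is turned: at (522,115) its paddle lies across the deck. Both tubs are in their bays and the fingers are over the bar's white line. Pressing.

```bash
python3 -m inch '[[[0.035,0.016,0.2],[-0.003,0,0],-1],[[0.035,0.016,0.32],[-0.003,0,0],-1],[[0.035,0.016,0.36],[-0.003,0,0],-1],[[0.035,0.016,0.40],[-0.003,0,0],-1],[[0.035,0.016,0.42],[-0.003,0,0],-1]]' | tail -5
python3 -m inch '[[[0,0,0.02],[0,0,0],-1],[[0,0,0.02],[0,0,0],-1]]' | tail -5
```

```text
clock: 20.82
tcp_pos: [486.6, -65.3, 227.2]
tcp_rot: [-3.141, 0.001, 1.583]
ft_force: [-5.6, 3.2, 11.2]
grip_width: 0.2
clock: 21.08
tcp_pos: [486.7, -65.0, 226.8]
tcp_rot: [-3.141, 0.002, 1.584]
ft_force: [-9.0, 1.7, 17.6]
grip_width: 0.0
```

```bash
python3 -m inch '[[[0,0,0.02],[0,0,0],-1],[[0,0,0.02],[0,0,0],-1],[[0,0,0.02],[0,0,0],-1],[[0,0,0.02],[0,0,0],-1],[[0,0,0.02],[0,0,0],-1]]' | tail -5
python3 - <<'E'
from meas import *
c=vision.capture('top'); P=cloud(c); save(c,'t2.png')
hsv=cv2.cvtColor(c['image'],cv2.COLOR_RGB2HSV).astype(int)
red=((hsv[...,0]<8)|(hsv[...,0]>172))&(hsv[...,1]>150)&(abs(P[...,0]-487)<40)&(P[...,1]<65)&(P[...,1]>-200)&(P[...,2]<70)
q=P[red]; A=np.c_[q[:,0]-487,q[:,1]+66,np.ones(len(q))]; print(len(q),np.linalg.lstsq(A,q[:,2],rcond=None)[0])
c=dict(np.load('top0.npz'));P=cloud(c)
hsv=cv2.cvtColor(c['image'],cv2.COLOR_RGB2HSV).astype(int)
red=((hsv[...,0]<8)|(hsv[...,0]>172))&(hsv[...,1]>150)&(abs(P[...,0]-487)<40)&(P[...,1]<65)&(P[...,1]>-200)&(P[...,2]<70)
q=P[red]; A=np.c_[q[:,0]-487,q[:,1]+66,np.ones(len(q))]; print(len(q),np.linalg.lstsq(A,q[:,2],rcond=None)[0])
E
python3 -m inch '[[[0,0,0],[0,0,0],-1],[[0,0,0],[0,0,0],-1],[[0,0,0],[0,0,0],-1]]' | tail -5;  python3 meas.py scene | egrep 'tubtopdeck'
```

```text
clock: 21.7
tcp_pos: [486.7, -64.9, 226.7]
tcp_rot: [3.142, 0.003, 1.584]
ft_force: [-11.2, 1.5, 20.6]
grip_width: -0.2
546 [2.14900491e-01 6.17471246e-05 5.27615417e+01]
1234 [-1.28379493e-02 -1.35449117e-03  5.93814480e+01]
clock: 22.12
tcp_pos: [486.5, -64.8, 227.5]
tcp_rot: [-3.141, 0.003, 1.584]
ft_force: [-6.5, 1.9, 7.9]
grip_width: 0.5
scene tubtopdeck [ 626.9 -141.3   78.5   99.4   61.1  -89.1  390. ]
scene tubtopdeck [623.8 -17.   78.5  99.7  60.1 -89.5 398. ]
```

Bar tilt 0.22 rad, rock about 0, held over a second. Releasing, then back to the selector.

```bash
python3 -m inch '[[[0,0,-0.05],[0,0,0],-1],[[0,0,-0.1],[0,0,0],-1],[[0,0,-0.4],[0,0,0],-1],[[0,0,-0.8],[0,0,0],-1],[[0,0,-0.8],[0,0,0],-1]]' | tail -5
python3 d.py 485.7 113.9 305 1.95
```

```text
clock: 22.8
tcp_pos: [487.8, -64.5, 310.8]
tcp_rot: [3.136, 0.005, 1.584]
ft_force: [-0.4, -0.1, -0.1]
grip_width: -0.0
[487.8 -64.5 310.8] [3.136 0.005 1.584] F [-0.4 -0.1 -0.1] g -0.0 q [ 0.49  0.2  -0.47  1.84  0.11  1.12 -0.01] t 22.8
[0.892, 0.001, 0.025] [0.001, 0.001, -0.092]
[0.877, 0.163, 0.027] [0.001, 0.001, -0.092]
```

```bash
python3 -m inch '[[[0.45,0,0.025],[0,0,-0.046],-0.3],[[0.89,0,0.025],[0,0.001,-0.092],-0.3],[[0.89,0,0.025],[0,0.001,-0.092],-0.3]]' | tail -1
python3 -m inch '[[[0.45,0.08,0],[0,0,-0.046],-0.3],[[0.88,0.16,0.027],[0,0.001,-0.092],-0.3],[[0.88,0.16,0.027],[0,0.001,-0.092],-0.3],[[0.88,0.16,0.027],[0,0.001,-0.092],-0.3]]' | tail -1
python3 - <<'E'
from meas import *
c=vision.capture('wrist'); P=cloud(c); Z=P[...,2]; near=(abs(P[...,0]-485)<45)&(abs(P[...,1]-114)<45)
for q in comps((Z>86)&(Z<105)&near,80): print('pad',rect(P,q))
E
python3 d.py 485.7 113.9 238 1.96
```

```text
grip_width: 29.8
grip_width: 29.8
pad [ 486.1  114.2   92.7   51.7   13.8  -67.5 1554. ]
[484.3 116.  304.2] [3.138e+00 2.000e-03 1.956e+00] F [0.8 0.4 0.3] g 29.8 q [ 0.26  0.25 -0.64  1.83  0.16  1.11 -0.05] t 23.725
[-0.023, 0.003, 0.662] [0.002, 0.001, -0.002]
```

```bash
python3 -m inch '[[[-0.02,0,0.3],[0.002,0.001,0],-0.3],[[-0.02,0,0.5],[0.002,0.001,0],-0.3],[[-0.02,0,0.66],[0.002,0.001,0],-0.3],[[-0.02,0,0.66],[0.002,0.001,0],-0.3],[[-0.02,0,0.66],[0.002,0.001,0],-0.8]]' | tail -5
python3 -m inch '[[[0,0,0],[0,0,0],-0.8],[[0,0,0],[0,0,0],-0.8],[[0,0,0],[0,0,0],-0.8]]' | tail -5
python3 -m inch '[[[0,0,0],[0,0,-0.08],-0.8],[[0,0,0],[0,0,-0.16],-0.8],[[0,0,0],[0,0,-0.24],-0.8],[[0,0,0],[0,0,-0.32],-0.8],[[0,0,0],[0,0,-0.32],-0.8]]' | tail -5
python3 d.py 485.7 113.9 238 -3.11
```

```text
clock: 24.35
tcp_pos: [485.9, 114.0, 239.0]
tcp_rot: [3.14, 0.0, 1.956]
ft_force: [7.5, 1.9, -1.2]
grip_width: 13.5
clock: 24.72
tcp_pos: [485.9, 114.0, 239.0]
tcp_rot: [3.14, 0.0, 1.956]
ft_force: [3.4, 1.1, -7.1]
grip_width: 13.5
clock: 25.35
tcp_pos: [485.8, 113.8, 239.0]
tcp_rot: [3.141, 0.001, 2.594]
ft_force: [-0.6, -0.2, -6.0]
grip_width: 13.3
[485.8 113.8 239. ] [3.141e+00 1.000e-03 2.594e+00] F [-0.6 -0.2 -6. ] g 13.3 q [ 0.33  0.36 -0.73  1.89  0.28  1.    0.5 ] t 25.35
[0.002, 0.0, 0.01] [0.0, 0.001, -0.289]
```

```bash
python3 -m inch '[[[0,0,0],[0,0,-0.08],-0.8],[[0,0,0],[0,0,-0.16],-0.8],[[0,0,0],[0,0,-0.24],-0.8],[[0,0,0],[0,0,-0.29],-0.8],[[0,0,0],[0,0,-0.29],-0.8]]' | tail -5
python3 -m inch '[[[0,0,0],[0,0,0],-0.3],[[0,0,0],[0,0,0],-0.3],[[0,0,-0.3],[0,0,0],-0.3],[[0,0,-0.7],[0,0,0],-0.3],[[0,0,-0.7],[0,0,0],-0.3]]' | tail -5
python3 - <<'E'
from meas import *
c=vision.capture('wrist'); P=cloud(c); Z=P[...,2]; near=(abs(P[...,0]-485)<45)&(abs(P[...,1]-114)<45)
for q in comps((Z>86)&(Z<105)&near,80): print('pad',rect(P,q))
E
python3 meas.py scene top| egrep 'tub|red'; python3 d.py 622 -19 314 1.588
```

```text
clock: 25.98
tcp_pos: [485.8, 113.6, 239.0]
tcp_rot: [3.141, 0.001, -3.114]
ft_force: [-0.0, 0.2, -5.7]
grip_width: 13.7
clock: 26.6
tcp_pos: [486.8, 114.5, 312.3]
tcp_rot: [3.141, 0.007, -3.114]
ft_force: [-0.5, 0.6, -0.7]
grip_width: 29.9
pad [4.858e+02 1.137e+02 9.260e+01 5.170e+01 1.400e+01 1.000e+00 1.504e+03]
scene red [ 491.3 -127.    58.7  110.7   52.8  -89.4  272. ]
scene red [489.7  -2.9  58.3 114.8  50.2 -89.5 288. ]
scene tubtop [521.6 -64.9  54.8 241.3  17.5  89.  219. ]
scene tubtop [772.7 -17.2  53.5 389.4  11.7 -89.5 533. ]
scene tubtopdeck [ 625.8 -141.5   78.6  100.1   61.   -88.8  393. ]
scene tubtopdeck [624.2 -16.8  78.4  99.4  59.4  89.9 396. ]
top red [485.6 -16.4  58.9  87.   49.1 -86.9 410. ]
top red [ 487.1 -127.7   59.4  111.    49.5  -89.9  606. ]
top tubtop [493.6 -74.3  57.1 217.6  57.3 -89.1 219. ]
top tubtopdeck [619.7 -19.5  79.2  99.4  56.4 -89.6 613. ]
top tubtopdeck [ 622.2 -142.6   79.5   96.6   56.7  -89.   594. ]
[485.6 113.5 308.6] [-3.141e+00  1.000e-03 -3.114e+00] F [-0.2 -1.  -0.4] g 29.8 q [ 0.47  0.3  -0.89  1.81  0.25  1.15  1.09] t 26.75
[-0.664, -0.681, -0.027] [0.0, 0.0, 0.395]
[-0.951, -0.007, -0.027] [0.0, 0.0, 0.395]
```

Selector back at 0 (1.0° deck yaw), bar up (59 mm), tubs in bays. Now I'll move tub B from the middle bay to the plate.

```bash
python3 -m inch '[[[-0.2,-0.2,0],[0,0,0.09],1],[[-0.4,-0.4,0],[0,0,0.18],1],[[-0.5,-0.5,0],[0,0,0.27],1],[[-0.66,-0.68,0],[0,0,0.395],1],[[-0.66,-0.68,0],[0,0,0.395],1]]' | tail -1
python3 -m inch '[[[-0.3,0,0],[0,0,0.09],1],[[-0.6,0,0],[0,0,0.18],1],[[-0.8,0,0],[0,0,0.27],1],[[-0.95,0,0],[0,0,0.395],1],[[-0.95,0,0],[0,0,0.395],1]]' | tail -1
python3 w.py w6 80; python3 d.py 622.4 -18.8 214 1.588
python3 - <<'E'
from meas import *
c=dict(np.load('top0.npz')); P=cloud(c); hsv=cv2.cvtColor(c['image'],cv2.COLOR_RGB2HSV).astype(int)
m=(abs(hsv[...,0]-24)<8)&(hsv[...,1]>150)&(P[...,2]<12)&(P[...,1]>200)
for q in comps(m,500): print(rect(P,q))
E
```

```text
grip_width: 85.2
grip_width: 85.4
[488.  107.   79.9  52.    9.3  11.  801. ] [8. 9. 9.]
[  622.4   -18.6    80.8    99.3    56.2   -89.3 10863. ] [139. 147. 146.]
[ 6.238e+02 -1.124e+02  8.050e+01  5.580e+01  3.960e+01  1.700e+00
  3.082e+03] [161. 168. 161.]
[622.2 -21.4 304.9] [-3.137e+00  1.000e-03  1.575e+00] F [0.7 0.7 0.7] g 85.5 q [ 0.33  0.49 -0.48  1.49  0.23  1.22 -0.18] t 28.05
[0.027, 0.006, 0.909] [-0.002, 0.001, -0.006]
[ 5.024e+02  3.078e+02  3.600e+00  3.658e+02  1.356e+02 -1.000e+00
  5.244e+03]
```

```bash
python3 -m inch '[[[0.03,0.006,0.4],[-0.002,0,-0.006],1],[[0.03,0.006,0.75],[-0.002,0,-0.006],1],[[0.03,0.006,0.91],[-0.002,0,-0.006],1],[[0.03,0.006,0.91],[-0.002,0,-0.006],1]]' | tail -5
python3 -m inch '[[[0,0,0],[0,0,0],0],[[0,0,0],[0,0,0],0],[[0,0,0],[0,0,0],-0.3],[[0,0,0],[0,0,0],-0.3],[[0,0,0],[0,0,0],-0.3]]' 40 | tail -5
python3 -m inch '[[[0,0,0],[0,0,0],-0.3],[[0,0,-0.4],[0,0,0],-0.3],[[0,0,-0.8],[0,0,0],-0.3],[[0,0,-0.9],[0,0,0],-0.3],[[0,0,-0.9],[0,0,0],-0.3]]' | tail -5
python3 d.py 584 307 300 1.588
```

```text
clock: 28.55
tcp_pos: [621.8, -18.5, 212.5]
tcp_rot: [-3.138, 0.001, 1.588]
ft_force: [0.7, 0.0, 0.6]
grip_width: 85.6
clock: 29.18
tcp_pos: [622.5, -18.4, 214.1]
tcp_rot: [-3.141, 0.001, 1.588]
ft_force: [-1.0, -0.5, 6.4]
grip_width: 55.7
clock: 29.8
tcp_pos: [622.4, -18.4, 303.9]
tcp_rot: [-3.141, 0.001, 1.587]
ft_force: [-0.0, -0.8, -2.1]
grip_width: 55.6
[622.4 -18.4 303.9] [-3.141e+00  1.000e-03  1.587e+00] F [-0.  -0.8 -2.1] g 55.6 q [ 0.33  0.49 -0.48  1.5   0.24  1.21 -0.17] t 29.8
[0.815, -0.082, 0.009] [-0.0, 0.0, -0.0]
[0.815, -0.082, 0.009] [-0.0, 0.0, -0.0]
[0.815, -0.082, 0.009] [-0.0, 0.0, -0.0]
[0.815, -0.082, 0.01] [-0.0, 0.0, -0.0]
```

```bash
python3 -m inch '[[[0.4,-0.04,0],[0,0,0],-0.3],[[0.82,-0.08,0],[0,0,0],-0.3],[[0.82,-0.08,0],[0,0,0],-0.3]]' | tail -1
python3 -m inch '[[[0.4,-0.04,0],[0,0,0],-0.3],[[0.82,-0.08,0],[0,0,0],-0.3],[[0.82,-0.08,0],[0,0,0],-0.3]]' | tail -1
python3 -m inch '[[[0.4,-0.04,0],[0,0,0],-0.3],[[0.82,-0.08,0],[0,0,0],-0.3],[[0.82,-0.08,0],[0,0,0],-0.3]]' | tail -1
python3 -m inch '[[[0.4,-0.04,0],[0,0,0],-0.3],[[0.87,-0.08,0],[0,0,0],-0.3],[[0.87,-0.08,0],[0,0,0],-0.3],[[0.87,-0.08,0],[0,0,0],-0.3]]' | tail -1
python3 d.py 584 307 188 1.588
```

```text
grip_width: 55.7
grip_width: 55.7
grip_width: 55.0
grip_width: 55.3
[577.  324.8 297.8] [-3.130e+00 -3.000e-03  1.607e+00] F [ 0.3 -0.4 -2. ] g 55.3 q [-0.19  0.6  -0.56  1.38  0.31  1.27 -0.73] t 31.425
[-0.092, 0.038, 0.548] [-0.003, -0.001, 0.005]
[-0.091, 0.036, 0.549] [-0.003, -0.001, 0.005]
```

```bash
python3 -m inch '[[[-0.09,0.03,0.3],[-0.005,-0.001,0.01],-0.3],[[-0.18,0.07,0.6],[-0.006,-0.002,0.01],-0.3],[[-0.18,0.07,0.85],[-0.006,-0.002,0.01],-0.3],[[-0.18,0.07,0.95],[-0.006,-0.002,0.01],-0.3],[[-0.18,0.07,1],[-0.006,-0.002,0.01],-0.3]]' | tail -5
python3 d.py 584 307 188 1.588
```

```text
clock: 32.05
tcp_pos: [583.9, 306.2, 197.4]
tcp_rot: [-3.142, 0.002, 1.585]
ft_force: [0.5, 0.0, -1.3]
grip_width: 55.7
[583.9 306.2 197.4] [-3.142e+00  2.000e-03  1.585e+00] F [ 0.5  0.  -1.3] g 55.7 q [-0.18  0.68 -0.52  1.48  0.36  1.08 -0.76] t 32.05
[0.008, 0.001, 0.094] [-0.0, 0.001, -0.001]
```

```bash
python3 -m inch '[[[0,0,0.05],[0,0,0],-0.3],[[0,0,0.08],[0,0,0],-0.3],[[0,0,0.09],[0,0,0],-0.3],[[0,0,0.095],[0,0,0],-0.3],[[0,0,0.1],[0,0,0],-0.3]]' | tail -5
python3 -m inch '[[[0,0,0],[0,0,0],0.6],[[0,0,0],[0,0,0],1],[[0,0,0],[0,0,0],1],[[0,0,0],[0,0,0],1]]' | tail -5
python3 -m inch '[[[0,0,-0.3],[0,0,0],1],[[0,0,-0.8],[0,0,0],1],[[0,0,-1],[0,0,0],1],[[0,0,-1],[0,0,0],1]]' | tail -5
python3 w.py w7 54;python3 meas.py scene | egrep 'tub';python3 d.py 624.2 -143.5 305 1.588
```

```text
clock: 32.67
tcp_pos: [584.0, 306.4, 188.2]
tcp_rot: [3.141, 0.002, 1.585]
ft_force: [-2.3, -0.8, 6.4]
grip_width: 55.5
clock: 33.17
tcp_pos: [584.0, 306.4, 188.1]
tcp_rot: [3.141, 0.002, 1.585]
ft_force: [-0.1, -0.6, -0.6]
grip_width: 85.4
clock: 33.67
tcp_pos: [584.3, 306.9, 290.0]
tcp_rot: [3.138, 0.0, 1.585]
ft_force: [0.5, -0.8, -0.9]
grip_width: 85.4
[637.4 447.5  53.8  35.9   6.2  -0.8 377. ] [65. 65. 59.]
[ 584.   305.7   54.7   99.9   56.1  -89.5 9694. ] [135. 143. 141.]
scene tubtop [520.7 -65.2  55.3 241.9  18.3 -88.7 214. ]
scene tubtop [587.8 306.   52.   97.4  59.8  89.4 371. ]
scene tubtop [773.5 -17.2  54.  389.2  11.1 -89.1 522. ]
scene tubtopdeck [ 625.7 -141.7   78.7   99.7   63.5  -87.8  390. ]
[583.7 306.2 286.9] [-3.141e+00  3.000e-03  1.585e+00] F [-0.7 -0.3 -0.3] g 85.5 q [-0.17  0.59 -0.54  1.4   0.31  1.24 -0.72] t 33.775
[-0.901, 0.068, -0.034] [-0.0, 0.0, -0.0]
[-0.901, 0.068, -0.034] [-0.0, 0.0, -0.0]
[-0.901, 0.067, -0.035] [-0.0, 0.0, -0.0]
[-0.901, 0.067, -0.035] [-0.0, 0.0, -0.0]
[-0.901, 0.066, -0.036] [-0.0, 0.0, -0.0]
```

View pics/w7.png

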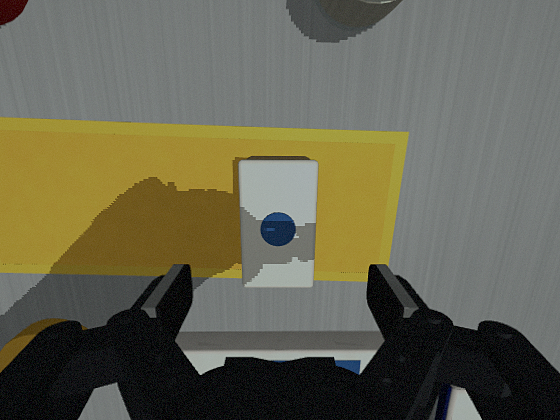

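Tub B stands on the plate ((278,225) px). Now tub A.

```bash
python3 -m inch '[[[-0.5,0.04,-0.03],[0,0,0],1],[[-0.9,0.07,-0.03],[0,0,0],1],[[-0.9,0.07,-0.03],[0,0,0],1]]' | tail -1
python3 -m inch '[[[-0.5,0.04,-0.03],[0,0,0],1],[[-0.9,0.07,-0.03],[0,0,0],1],[[-0.9,0.07,-0.03],[0,0,0],1]]' | tail -1
python3 -m inch '[[[-0.5,0.04,-0.03],[0,0,0],1],[[-0.9,0.07,-0.03],[0,0,0],1],[[-0.9,0.07,-0.03],[0,0,0],1]]' | tail -1
python3 -m inch '[[[-0.5,0.04,-0.03],[0,0,0],1],[[-0.9,0.07,-0.03],[0,0,0],1],[[-0.9,0.07,-0.03],[0,0,0],1]]' | tail -1
python3 d.py 624.2 -143.5 305 1.588
```

```text
grip_width: 85.7
grip_width: 85.5
grip_width: 85.5
grip_width: 85.6
[615.3 -68.4 294.5] [-3.132  0.012  1.563] F [-0.3  0.3  0.4] g 85.6 q [ 0.4   0.49 -0.47  1.51  0.24  1.2  -0.12] t 35.275
[-0.752, 0.094, -0.097] [-0.005, 0.006, -0.012]
```

```bash
python3 -m inch '[[[-0.4,0.04,-0.05],[-0.005,0.006,-0.012],1],[[-0.75,0.09,-0.05],[-0.005,0.006,-0.012],1],[[-0.75,0.09,-0.05],[-0.005,0.006,-0.012],1],[[-0.75,0.09,-0.05],[-0.005,0.006,-0.012],1]]' | tail -1
python3 w.py w8 80; python3 d.py 624.4 -143.4 214 1.588
```

```text
grip_width: 85.4
[  624.4  -143.2    80.7    99.7    56.1   -88.9 11086. ] [143. 151. 148.]
[ 624.1 -140.3  299.9] [-3.141e+00 -2.000e-03  1.591e+00] F [ 0.2  0.6 -0.1] g 85.0 q [ 0.49  0.52 -0.45  1.45  0.23  1.22  0.03] t 35.825
[-0.033, 0.002, 0.859] [-0.0, -0.001, 0.002]
```

```bash
python3 -m inch '[[[-0.03,0,0.4],[0,-0.001,0],1],[[-0.03,0,0.7],[0,-0.001,0],1],[[-0.03,0,0.86],[0,-0.001,0],1],[[-0.03,0,0.86],[0,-0.001,0],1]]' | tail -5
python3 -m inch '[[[0,0,0],[0,0,0],0],[[0,0,0],[0,0,0],0],[[0,0,0],[0,0,0],-0.3],[[0,0,0],[0,0,0],-0.3],[[0,0,0],[0,0,0],-0.3]]' 40 | tail -5
python3 -m inch '[[[0,0,0],[0,0,0],-0.3],[[0,0,-0.4],[0,0,0],-0.3],[[0,0,-0.8],[0,0,0],-0.3],[[0,0,-0.9],[0,0,0],-0.3],[[0,0,-0.9],[0,0,0],-0.3]]' | tail -5
python3 d.py 454 309 300 1.588
```

```text
clock: 36.33
tcp_pos: [624.0, -141.7, 213.0]
tcp_rot: [-3.14, -0.002, 1.593]
ft_force: [0.3, -0.2, 0.9]
grip_width: 85.4
clock: 36.95
tcp_pos: [624.6, -141.5, 214.5]
tcp_rot: [3.141, -0.001, 1.593]
ft_force: [-0.5, 0.9, 6.5]
grip_width: 55.8
clock: 37.58
tcp_pos: [624.5, -141.7, 304.5]
tcp_rot: [3.141, -0.001, 1.593]
ft_force: [-0.3, 0.4, -2.1]
grip_width: 55.4
[ 624.5 -141.7  304.5] [ 3.141e+00 -1.000e-03  1.593e+00] F [-0.3  0.4 -2.1] g 55.4 q [ 0.49  0.52 -0.45  1.45  0.23  1.23  0.04] t 37.575
[0.909, -0.321, 0.009] [0.0, -0.0, 0.0]
[0.908, -0.322, 0.009] [0.0, -0.0, 0.0]
[0.908, -0.323, 0.009] [0.0, -0.0, 0.0]
[0.908, -0.324, 0.009] [0.0, -0.0, 0.0]
[0.908, -0.325, 0.009] [0.0, -0.0, 0.0]
```

```bash
python3 -m inch '[[[0.45,-0.16,-0.03],[0,0,0],-0.3],[[0.91,-0.32,-0.03],[0,0,0],-0.3],[[0.91,-0.32,-0.03],[0,0,0],-0.3]]' | tail -1
python3 -m inch '[[[0.45,-0.16,-0.03],[0,0,0],-0.3],[[0.91,-0.32,-0.03],[0,0,0],-0.3],[[0.91,-0.32,-0.03],[0,0,0],-0.3]]' | tail -1
python3 -m inch '[[[0.45,-0.16,-0.03],[0,0,0],-0.3],[[0.91,-0.32,-0.03],[0,0,0],-0.3],[[0.91,-0.32,-0.03],[0,0,0],-0.3]]' | tail -1
python3 -m inch '[[[0.45,-0.16,-0.03],[0,0,0],-0.3],[[0.91,-0.32,-0.03],[0,0,0],-0.3],[[0.91,-0.32,-0.03],[0,0,0],-0.3]]' | tail -1
python3 d.py 454 309 300 1.588
```

```text
grip_width: 55.7
grip_width: 55.7
grip_width: 55.7
grip_width: 55.3
[478.4 233.4 313.7] [-3.133 -0.008  1.62 ] F [ 0.3  0.2 -1.7] g 55.3 q [ 0.03  0.32 -0.65  1.73  0.2   1.17 -0.63] t 39.075
[0.766, -0.206, 0.144] [-0.004, -0.004, 0.016]
```

```bash
python3 -m inch '[[[0.38,-0.1,0.07],[-0.004,-0.004,0.016],-0.3],[[0.77,-0.2,0.14],[-0.004,-0.004,0.016],-0.3],[[0.77,-0.2,0.14],[-0.004,-0.004,0.016],-0.3],[[0.77,-0.2,0.14],[-0.004,-0.004,0.016],-0.3]]' | tail -1
python3 d.py 454 308 195 1.588
```

```text
grip_width: 55.3
[455.8 307.6 299.5] [-3.140e+00  2.000e-03  1.586e+00] F [ 0.4 -0.5 -1.4] g 55.3 q [-0.11  0.38 -0.67  1.7   0.25  1.16 -0.83] t 39.575
[0.003, -0.008, 0.522] [-0.0, 0.001, -0.001]
[0.002, -0.009, 0.522] [-0.0, 0.001, -0.001]
```

```bash
python3 -m inch '[[[0,-0.01,0.3],[0,0.001,0],-0.3],[[0,-0.01,0.6],[0,0.001,0],-0.3],[[0,-0.01,0.85],[0,0.001,0],-0.3],[[0,-0.01,0.95],[0,0.001,0],-0.3],[[0,-0.01,1],[0,0.001,0],-0.3]]' | tail -5
python3 d.py 454 308 188.5 1.588
```

```text
clock: 40.2
tcp_pos: [455.4, 306.4, 199.3]
tcp_rot: [-3.14, 0.001, 1.584]
ft_force: [0.3, 0.1, -1.2]
grip_width: 55.6
[455.4 306.4 199.3] [-3.140e+00  1.000e-03  1.584e+00] F [ 0.3  0.1 -1.2] g 55.6 q [-0.16  0.5  -0.62  1.79  0.34  0.96 -0.9 ] t 40.2
[0.016, -0.014, 0.108] [-0.001, 0.0, -0.002]
```

```bash
python3 -m inch '[[[0.01,-0.01,0.05],[0,0,0],-0.3],[[0.01,-0.01,0.08],[0,0,0],-0.3],[[0.01,-0.01,0.1],[0,0,0],-0.3],[[0.01,-0.01,0.108],[0,0,0],-0.3],[[0.01,-0.01,0.11],[0,0,0],-0.3]]' | tail -5
python3 -m inch '[[[0,0,0],[0,0,0],0.6],[[0,0,0],[0,0,0],1],[[0,0,0],[0,0,0],1],[[0,0,0],[0,0,0],1]]' | tail -5
python3 -m inch '[[[0,0,-0.3],[0,0,0],1],[[0,0,-0.8],[0,0,0],1],[[0,0,-1],[0,0,0],1],[[0,0,-1],[0,0,0],1]]' | tail -5
python3 w.py w9 54; python3 meas.py scene | egrep 'tub|pad|red'
python3 -c "
import cv2;from h import *
c=vision.capture('scene');cv2.imwrite('pics/s9.png',cv2.resize(c['image'][130:350,100:480,::-1],(800,463),interpolation=cv2.INTER_CUBIC))"
```

```text
clock: 40.83
tcp_pos: [454.4, 307.4, 188.6]
tcp_rot: [-3.14, 0.001, 1.584]
ft_force: [-1.7, -1.0, 1.4]
grip_width: 55.8
clock: 41.32
tcp_pos: [454.4, 307.4, 188.6]
tcp_rot: [-3.14, 0.001, 1.584]
ft_force: [0.2, -0.4, 0.0]
grip_width: 85.8
clock: 41.82
tcp_pos: [455.0, 308.0, 290.4]
tcp_rot: [3.14, -0.001, 1.584]
ft_force: [0.2, -0.1, -0.1]
grip_width: 85.2
[373.4 445.4  54.1  36.3   5.6   8.7 405. ] [54. 10.  9.]
[ 454.1  305.1   54.7   99.4   56.2  -89.4 9566. ] [137. 144. 142.]
[ 583.4  305.6   54.6   99.6   57.3  -89.3 9972. ] [148. 158. 157.]
scene red [ 491.5 -127.3   58.7  111.1   52.4  -87.6  272. ]
scene red [490.8  -2.5  58.4 113.7  52.9  87.6 288. ]
scene tubtop [457.8 304.   52.   98.3  62.8 -88.3 308. ]
scene tubtop [520.7 -65.   55.3 241.1  14.4 -89.5 219. ]
scene tubtop [585.9 306.   51.9  97.8  62.3 -89.2 375. ]
scene tubtop [773.2 -16.6  54.1 388.   11.2 -89.7 521. ]
scene paddle [504.4 117.2  78.5  30.7  11.6  -6.2  33. ]
```

View pics/s9.png

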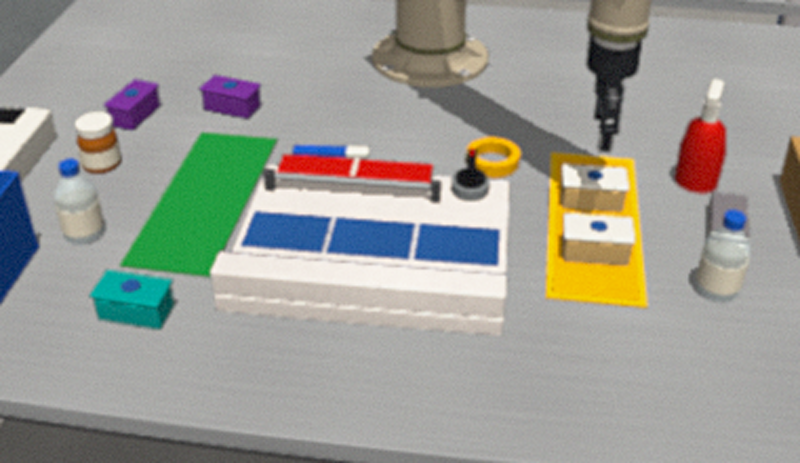

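Both tubs stand on the yellow plate ((594,188) and (598,238) px). The selector is off, the bar is up, the bystanders are in place and the gripper is clear. Handing in.

```bash
python3 -c "
from cell import robot
print(robot.sign_off())"
```

```text
the job is handed in; nothing more can be done
None
```

The job is handed in at about 42 s of the 210 s allowed; the robot reports no verdict. Only two tubs were present, and both now stand upright on the yellow plate.

**What I did:**
- I stood the tubs in the right and middle bays, within about 1 mm of centre and square.
- I turned the selector about 1.2 rad past its detent to on.
- I pressed the start bar at its middle to about 0.22 rad, with rocking near 0, held it for over a second and let it up.
- I turned the selector back to off, then moved the tubs to the plate.

**Last checks:**
- **Tubs:** the wrist camera puts them at (454, 305) and (583, 306) mm, against a plate centre of about (504, 308) mm. They lie across the plate rather than along it, which the final check allows.
- **Selector and bar:** the selector paddle is back at its starting angle (1.0°, the same as before). The bar is up, at its starting height.
- **Bystanders:** all look in place in the final scene picture; I compared them by eye, not by measurement. I saw no tub get knocked aside.
- **Disagreement:** the cameras differed from each other by 2–5 mm in x throughout. I used the close-range wrist readings for the selector and nearly all the tub grasps.

No check failed.

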